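# Set out the creature-mask studies on the show rack in reverse order

### The job

The four clay studies on plaster stands have dried: move them all from the steel drying rack to the four compartments of the wooden show rack, in reverse order, so that the class across the table sees them in the order you now see: the study that stands at the robot's left end of the drying rack goes to the right-end compartment, the second from the left to the second from the right, and so on. Stand each one upright on the board in the middle of its compartment, and do not let any of them tip over.

Things in the scene. Friction and masses are not known exactly. Their poses are not given: they have to be found in the camera images.
- horn_mid (a point): Loose study, about 0.1 kg: a pointed clay horn (a cone) on a round plaster stand, 46 mm in diameter. The stand is 40 mm high with upright sides, 64 mm in all with the clay. The point is its centre, 32 mm above its underside, 8 mm below the top of the stand; z is up.
- nose_mid (a point): Loose study, about 0.1 kg: a clay nose on a square plaster stand, 44 x 44 mm. The stand is 40 mm high with upright sides, 64 mm in all with the clay. The point is its centre, 32 mm above its underside, 8 mm below the top of the stand; z is up.
- eye_mid (a point): Loose study, about 0.1 kg: a domed clay eyeball on a hexagonal plaster stand, 44 mm across flats (flats face along its x axis) and 51 mm across corners (along y). The stand is 40 mm high with upright sides, 64 mm in all with the clay. The point is its centre, 32 mm above its underside, 8 mm below the top of the stand; z is up.
- ear_mid (a point): Loose study, about 0.1 kg: a thin upright clay ear on an oblong plaster stand, 42 mm along its x axis and 56 mm along y. The stand is 40 mm high with upright sides, 64 mm in all with the clay. The point is its centre, 32 mm above its underside, 8 mm below the top of the stand; z is up.
- horn_tile: Plywood drying tile, 74 x 78 mm, 5 mm thick, fixed on the drying rack, on which the horn study stands at the start; it stays there. Origin at the centre of its underside; axes parallel to the rack's. The four tiles look alike; which place of the rack each one has changes from start to start.
- nose_tile: Plywood drying tile, 74 x 78 mm, 5 mm thick, fixed on the drying rack, on which the nose study stands at the start; it stays there. Origin at the centre of its underside; axes parallel to the rack's. The four tiles look alike; which place of the rack each one has changes from start to start.
- eye_tile: Plywood drying tile, 74 x 78 mm, 5 mm thick, fixed on the drying rack, on which the eye study stands at the start; it stays there. Origin at the centre of its underside; axes parallel to the rack's. The four tiles look alike; which place of the rack each one has changes from start to start.
- ear_tile: Plywood drying tile, 74 x 78 mm, 5 mm thick, fixed on the drying rack, on which the ear study stands at the start; it stays there. Origin at the centre of its underside; axes parallel to the rack's. The four tiles look alike; which place of the rack each one has changes from start to start.
- drying_rack: Fixed low steel rack, 90 mm deep (x), 420 mm long (y), top 30 mm above the table, nearer to the robot or farther away than the show rack. Origin at table level below the middle of the row of four tiles, whose centres lie at y = +127.5, +42.5, -42.5, -127.5 mm; +y points to the robot's left. A red cup, not part of the job, stands on the spare end, y = +205 mm.
- show_rack: Fixed low wooden rack, 90 mm deep (x), 420 mm long (y), board top 30 mm above the table. Strips 5 mm wide, 8 mm high divide it into four 80 mm compartments, open front and back. Origin at table level; compartment centres at x = 0, y = +127.5, +42.5, -42.5, -127.5 mm; +y points to the robot's left. A white jar, not part of the job, stands on the spare end, y = -205 mm.
Mind the look-alikes: they are no part of the job. Leave any blue look-alike of the part that bears eye_mid alone.

How it is judged (in metres and radians):
At the end, for the whole second after the job is handed in: Every study stands upright (within 0.12 rad), at rest, on the show rack's board, its centre within 15 mm, along and across the rack, of the middle of the compartment that mirrors its starting place on the drying rack (first from the left becomes last, second third, third second, last first) (x of horn_mid in the frame of show_rack between -0.015 and 0.015 m and z of horn_mid in the frame of show_rack between 0.056 and 0.068 m and angle between each of horn_mid, nose_mid, eye_mid, ear_mid's own z axis and vertical below 0.12 rad and linear speed of each of horn, nose, eye, ear below 0.02 m/s and angular speed of each of horn, nose, eye, ear below 0.2 rad/s and ((y of horn_tile in the frame of drying_rack between 0.0975 and 0.1575 m and y of horn_mid in the frame of show_rack between -0.1425 and -0.1125 m) or (y of horn_tile in the frame of drying_rack between 0.0125 and 0.0725 m and y of horn_mid in the frame of show_rack between -0.0575 and -0.0275 m) or (y of horn_tile in the frame of drying_rack between -0.0725 and -0.0125 m and y of horn_mid in the frame of show_rack between 0.0275 and 0.0575 m) or (y of horn_tile in the frame of drying_rack between -0.1575 and -0.0975 m and y of horn_mid in the frame of show_rack between 0.1125 and 0.1425 m)) and x of nose_mid in the frame of show_rack between -0.015 and 0.015 m and z of nose_mid in the frame of show_rack between 0.056 and 0.068 m and ((y of nose_tile in the frame of drying_rack between 0.0975 and 0.1575 m and y of nose_mid in the frame of show_rack between -0.1425 and -0.1125 m) or (y of nose_tile in the frame of drying_rack between 0.0125 and 0.0725 m and y of nose_mid in the frame of show_rack between -0.0575 and -0.0275 m) or (y of nose_tile in the frame of drying_rack between -0.0725 and -0.0125 m and y of nose_mid in the frame of show_rack between 0.0275 and 0.0575 m) or (y of nose_tile in the frame of drying_rack between -0.1575 and -0.0975 m and y of nose_mid in the frame of show_rack between 0.1125 and 0.1425 m)) and x of eye_mid in the frame of show_rack between -0.015 and 0.015 m and z of eye_mid in the frame of show_rack between 0.056 and 0.068 m and ((y of eye_tile in the frame of drying_rack between 0.0975 and 0.1575 m and y of eye_mid in the frame of show_rack between -0.1425 and -0.1125 m) or (y of eye_tile in the frame of drying_rack between 0.0125 and 0.0725 m and y of eye_mid in the frame of show_rack between -0.0575 and -0.0275 m) or (y of eye_tile in the frame of drying_rack between -0.0725 and -0.0125 m and y of eye_mid in the frame of show_rack between 0.0275 and 0.0575 m) or (y of eye_tile in the frame of drying_rack between -0.1575 and -0.0975 m and y of eye_mid in the frame of show_rack between 0.1125 and 0.1425 m)) and x of ear_mid in the frame of show_rack between -0.015 and 0.015 m and z of ear_mid in the frame of show_rack between 0.056 and 0.068 m and ((y of ear_tile in the frame of drying_rack between 0.0975 and 0.1575 m and y of ear_mid in the frame of show_rack between -0.1425 and -0.1125 m) or (y of ear_tile in the frame of drying_rack between 0.0125 and 0.0725 m and y of ear_mid in the frame of show_rack between -0.0575 and -0.0275 m) or (y of ear_tile in the frame of drying_rack between -0.0725 and -0.0125 m and y of ear_mid in the frame of show_rack between 0.0275 and 0.0575 m) or (y of ear_tile in the frame of drying_rack between -0.1575 and -0.0975 m and y of ear_mid in the frame of show_rack between 0.1125 and 0.1425 m))); the robot touches nothing.
It fails at once if the horn study is tipped over (angle between horn_mid's own z axis and vertical above 0.7 rad).
It fails at once if the nose study is tipped over (angle between nose_mid's own z axis and vertical above 0.7 rad).
It fails at once if the eye study is tipped over (angle between eye_mid's own z axis and vertical above 0.7 rad).
It fails at once if the ear study is tipped over (angle between ear_mid's own z axis and vertical above 0.7 rad).
It also fails if it takes over 102 s, if anything falls off the work surface, if the arm or the gripper's body presses on something with over 40 N, if the wrist force passes 120 N, or if a joint passes its speed limit or range.

### The arm

A 7-joint arm with a two-finger parallel gripper is mounted at the origin on the work surface. World frame = base frame: x ahead of the robot, y to its left, z up, the work surface at z = 0. Lengths are in mm, angles in rad, forces in N, time in s.
With the tool pointing down it reaches from about 425 to 925 mm from the base axis. Payload 6.8 kg.
Tool frame: the origin (TCP) lies midway between the tips of the shut fingers; the grasp point (between the pads) lies 19 mm behind it; z points along the fingers, y is the line along which they close (so a half turn about z gives the same grasp; the last joint's range is limited). The gripper opens to 88 mm and grips with 3 to 60 N. Pads are 20 mm wide; open, the fingers measure 115 mm over their backs; the gripper's body (75 mm by 178 mm) begins 61 mm behind the grasp point.
Start: joints at [-1.388, 0.477, 0.022, 1.555, -0.011, 1.109, -0.083], TCP at [193.531, 646.68, 183.364] pointing down, gripper open.
Joint ranges: [-2.96, 2.96], [-0.34, 2.1], [-1.41, 1.46], [0.24, 2.44], [-1.37, 4.51], [0.17, 1.92], [-2.96, 2.96]. Speed limits (rad/s): [2.39, 2.39, 3.14, 3.14, 3.14, 3.14, 3.14].

### API

Orientations are given as a unit quaternion [w, x, y, z].
In Python, from plant import env, vision, finish_job gives the robot as it stands. Calls block until the motion is done:
- env.move_to(position, orientation): joint-space move of the TCP to a pose.
- env.line_to(position, speed=150, rotation=None, stop_force=None): straight line of the TCP; rotation=None keeps the orientation; speed is the mean speed in mm/s. With stop_force (N) it stops when the force on the tool has changed by that much, and returns True; else False.
- env.goto_joints(angles): joint-space move.
- env.gripper_to(opening): finger opening in mm; the grip force is fixed at half the most; returns when the fingers have stopped.
- env.dwell(seconds).
- env.ik(position, orientation): joint angles nearest the present ones, or None.
- vision.capture(name): name is "scene" or "top" or "wrist"; returns a dict with "img" (384x512x3 uint8, red, green, blue), "depth" (384x512 float32, mm along the optical axis (not along the pixel's ray), 0 where there is no reading), "fx", "fy", "cx", "cy" (pixels), "rvec" (rotation vector, rad) and "tvec" (3), from world to camera coordinates, as OpenCV has them. Camera axes: x right, y down, z forward; pixel columns grow to the right and rows downward; lengths in mm; the calibration is good to about 2 mm. A picture is of the moment at which its call begins.
A pose or a line that the arm cannot do raises env.PlanningError and nothing moves.
- finish_job(): hands the job in; it is judged then, once.
Readings, each from a call of its own:
- env.read_time(): time.
- env.read_q(): joint angles.
- env.read_dq(): joint speeds.
- env.read_joint_efforts(): joint torques, N m.
- env.read_tool_pos(): TCP position.
- env.read_tcp_rot(): TCP orientation.
- env.read_ft_force(): force on the tool from outside, world axes, zero at the start.
- env.read_moment(): the same for the moment, N m.
- env.read_opening(): finger opening in mm.
- env.read_finger_force(): force on a finger pad.
Only numpy, scipy, OpenCV 4.12 (cv2) and the standard library are available. Lean on these libraries where they do the work, as an engineer would, in place of code of your own. Each camera call takes 0.05 s, during which the arm holds its last target. There are 200 camera calls.

## Working session

There is one attempt and no reset: what is moved stays moved. The work goes in short steps, each a Python script; the robot and the scene stay as the last script left them, time stands still between calls to the robot, and variables do not carry over. Pictures are saved under pics/ and viewed, at most 14 in all, crops included, and the job is handed in when it is done.

```bash
mkdir -p pics; ls
python3 - <<'E'
from plant import env, vision
import cv2,numpy as np
for n in("top","scene"):
    c=vision.capture(n); cv2.imwrite(f"pics/{n}0.png",c["img"][:,:,::-1]); np.savez(f"{n}0.npz",**c)
    print(n,c["fx"],c["cx"],c["cy"],c["rvec"],c["tvec"])
print(env.read_tcp_rot(),env.read_time())
E
```

```text
pics
top 454.3226813178416 259.4442341234671 185.75033691462272 [ 2.13903827 -2.1127807   0.18660745] [-29.58011126 497.37149814 898.5937937 ]
scene 355.98688983770205 251.75884988680272 192.05854992063718 [ 0.80286243  2.7212128  -0.89820294] [ 434.15583536 -150.28221663  863.62403614]
[-5.19802765e-05  1.44882880e-01  9.89448494e-01 -7.91503860e-04] 0.1
```

View pics/top0.png

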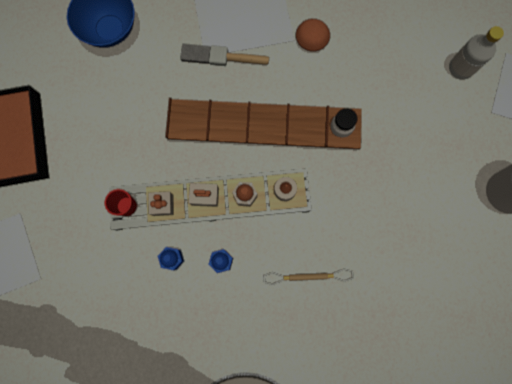

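View pics/scene0.png

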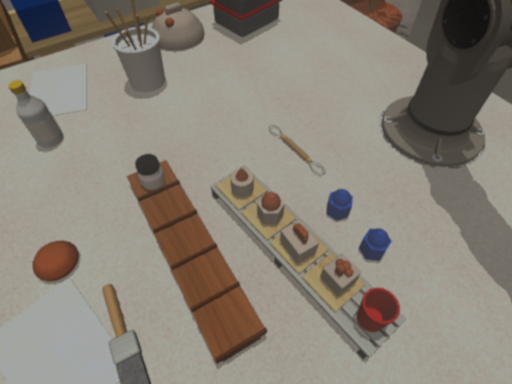

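Top view: the show rack (wood, about 265,123) is beyond the drying rack (about 215,200). From left to right: nose (160,203), ear (203,194), eye (244,194), horn (286,188). The blue look-alikes are at (171,258) and (220,261). Next I measure with colour masks and depth.

```bash
cat > h.py <<'E'
import numpy as np, cv2
def load(n): return {k:v for k,v in np.load(n).items()}
def cam(c):
    R=cv2.Rodrigues(c["rvec"])[0]; return R,c["tvec"].reshape(3)
def cloud(c):
    R,t=cam(c); v,u=np.mgrid[:384,:512]; d=c["depth"]
    p=np.stack([(u-c["cx"])/c["fx"]*d,(v-c["cy"])/c["fy"]*d,d],-1)
    w=(p-t)@R; w[d==0]=np.nan; return w
def ray(c,uv,z):
    R,t=cam(c); uv=np.atleast_2d(uv).astype(float)
    d=np.stack([(uv[:,0]-c["cx"])/c["fx"],(uv[:,1]-c["cy"])/c["fy"],np.ones(len(uv))],1)@R
    o=-R.T@t; return o+d*((z-o[2])/d[:,2])[:,None]
def rect(xy):
    (x,y),(w,h),a=cv2.minAreaRect(xy.astype(np.float32)); return np.round([x,y,w,h,a],1)
E
python3 - <<'E'
from h import *
c=load("top0.npz"); w=cloud(c); hsv=cv2.cvtColor(c["img"],cv2.COLOR_RGB2HSV)
print("table z",np.nanmedian(w[300:380,380:480,2]),"board z",np.nanmedian(w[118:125,262:280,2]))
for p in[(160,203),(203,194),(244,194),(286,188),(225,196),(225,120),(265,125),(150,203)]: print(p,c["img"][p[1],p[0]],hsv[p[1],p[0]],np.round(w[p[1],p[0]]))
H,S,V=cv2.split(hsv)
wood=((H<12)&(S>100)).astype(np.uint8); wood[:90]=0;wood[160:]=0;wood[:,:150]=0
cn=max(cv2.findContours(wood,0,2)[0],key=cv2.contourArea); print("wood",rect(ray(c,cn[:,0],30)[:,:2]))
tile=((H>15)&(H<30)&(S>70)&(V>90)).astype(np.uint8); tile[:165]=0;tile[235:]=0
for k in cv2.findContours(tile,0,2)[0]:
    if cv2.contourArea(k)>200: print("tile",rect(ray(c,k[:,0],35)[:,:2]))
m=((w[...,2]>62)).astype(np.uint8); m[:165]=0;m[235:]=0;m[:,:140]=0;m[:,320:]=0
n,l,s,_=cv2.connectedComponentsWithStats(m)
for i in range(1,n):
    if s[i,4]>60:
        q=w[l==i]; print("stand",np.round(np.nanmean(q,0)),rect(q[:,:2]),s[i])
img=c["img"][165:235,100:320,::-1]; cv2.imwrite("pics/crop1.png",cv2.resize(img,None,fx=3.6,fy=3.6,interpolation=2))
E
```

```text
table z 1.1163658327100785 board z 30.794884990275115
(160, 203) [97 57 38] [ 10 155  97] [453. 171.  90.]
(203, 194) [103  59  39] [  9 158 103] [470.  86.  97.]
(244, 194) [103  60  41] [  9 154 103] [471.   6.  97.]
(286, 188) [78 44 28] [ 10 163  78] [485. -76.  94.]
(225, 196) [100  98  89] [ 25  28 100] [482.  51.   0.]
(225, 120) [101  66  42] [ 12 149 101] [644.  53.  31.]
(265, 125) [96 63 40] [ 12 149  96] [634. -34.  31.]
(150, 203) [105  76  61] [ 10 107 105] [453. 192.  85.]
wood [ 632.3 -168.7   10.    88.    87. ]
tile [461.9 173.1  72.2  76.8   6.2]
tile [471.1  88.5  71.9  76.7   6.3]
tile [480.3   4.3  71.9  75.9   6.2]
tile [489.5 -80.1  71.8  77.5   6. ]
stand [488. -75.  78.] [489.2 -75.   44.1  44.5  89.1] [274 177  23  23 416]
stand [476.   6.  85.] [478.6   6.5  44.3  49.1  55.8] [232 181  26  24 433]
stand [475.  89.  79.] [475.9  89.9  56.1  42.1  88.4] [189 183  29  22 605]
stand [455. 174.  80.] [456.5 176.9  44.4  45.5   4.2] [148 191  24  24 517]
```

View pics/crop1.png

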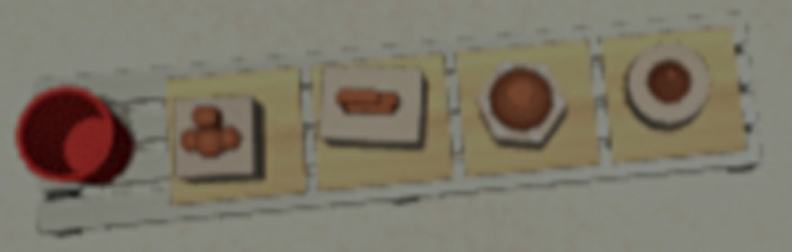

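The crop shows four white stands on tiles, nose, ear, eye and horn from left to right, each with its faces roughly parallel to the rack. Next I measure the show rack's strips and the jar.

Run:
```python
from h import *
c=load("top0.npz"); w=cloud(c); H,S,V=cv2.split(cv2.cvtColor(c["img"],cv2.COLOR_RGB2HSV))
wood=((H<15)&(S>100)&(V>70)).astype(np.uint8); wood[:92]=0;wood[158:]=0;wood[:,:155]=0;wood[:,370:]=0
n,l,s,_=cv2.connectedComponentsWithStats(wood)
for i in range(1,n):
    if s[i,4]>150:
        v,u=np.nonzero(l==i); print("panel",rect(ray(c,np.c_[u,v],30)[:,:2]),s[i])
w2=w[90:160,155:375]; print("jar top",np.nanmax(w2[...,2]),"cup",np.nanmax(w[185:220,105:140,2]))
from plant import env
for a in (0,180):
    f=np.radians((a+90)/2); q=[0,np.cos(f),np.sin(f),0]
    for p in[(457,177,150),(489,-75,41),(640,140,40),(620,-120,150)]:
        print(a,p,np.round(env.ik(list(p),q),2) if env.ik(list(p),q) is not None else None)
```

```text
panel [644.3 132.4  82.5  89.3  87.3] [ 168  100   41   41 1492]
panel [640.8  45.7  80.5  89.   87.6] [ 209  102   40   41 1450]
panel [637.2 -38.1  80.1  89.   87.3] [ 248  103   39   42 1445]
panel [ 633.6 -122.9   79.8   89.3   87. ] [ 287  105   39   42 1456]
panel [ 630.4 -203.8   71.2   88.8   87.4] [327 107  34  42 686]
jar top 95.24410825351285 cup 99.46724584495854
0 (457, 177, 150) [-0.93  0.22  0.5   2.05 -0.14  0.9  -0.35]
0 (489, -75, 41) [-0.69  0.56  0.94  2.14 -0.68  0.76  0.69]
0 (640, 140, 40) [-0.69  0.66  0.55  1.75 -0.44  0.86  0.06]
0 (620, -120, 150) [-0.53  0.59  0.9   1.74 -0.52  1.07  0.55]
180 (457, 177, 150) [-0.47  0.21 -0.03  2.02  0.01  0.91  2.64]
180 (489, -75, 41) [-0.85  0.82  1.27  2.15 -1.    0.98 -2.14]
180 (640, 140, 40) [-0.2   0.6  -0.15  1.71  0.12  0.84  2.74]
180 (620, -120, 150) [-0.68  0.81  1.27  1.75 -0.82  1.23 -2.33]
```

```bash
cat > pp.py <<'E'
from h import *
from plant import env
UP=150.
def quat(a):
    f=np.radians((a+90)/2); return [0,float(np.cos(f)),float(np.sin(f)),0]
def slot(k): return np.array([638.9,3.9])+k*np.array([3.57,84.9])
def go(pick,a,k):
    pick=np.asarray(pick,float); d=slot(k); t=lambda p,z:[float(p[0]),float(p[1]),z]
    env.move_to(t(pick,UP),quat(a)); env.gripper_to(85)
    env.line_to(t(pick,41.),speed=120)
    env.gripper_to(20); o=env.read_opening()
    print("opening",o,"pad",env.read_finger_force())
    if o<35: raise SystemExit("missed")
    env.line_to(t(pick,UP),speed=120)
    env.line_to(t(d,UP),speed=200,rotation=quat(-2.4))
    env.line_to(t(d,44.),speed=120)
    hit=env.line_to(t(d,34.),speed=15,stop_force=4); print("hit",hit,env.read_tool_pos())
    env.gripper_to(75); env.line_to(t(d,UP),speed=120)
    print("t",env.read_time())
E
python3 - <<'E'
from pp import *; from plant import vision
go((456.5,176.9),4.2,-1.5)
c=vision.capture("top"); np.savez("top1.npz",**c); cv2.imwrite("pics/top1.png",c["img"][:,:,::-1])
E
```

```text
opening 27.03444210047308 pad 30.007224082946777missed
```

Run:
```python
from pp import *; from plant import vision
c=vision.capture("scene"); np.savez("s1.npz",**c); cv2.imwrite("pics/s1.png",cv2.resize(c["img"][150:350,200:440,::-1],None,fx=3,fy=3))
print(env.read_tool_pos(),env.read_opening(),env.read_finger_force(),env.read_tcp_rot(),env.read_ft_force(),env.read_time())
```

```text
[456.65270048 176.91790282  41.07223338] 26.878573008449496 30.00737339258194 [5.67087801e-05 6.80768169e-01 7.32498930e-01 1.20201186e-04] [0.56049472 0.0835301  0.85667333] 4.375
```

View pics/s1.png

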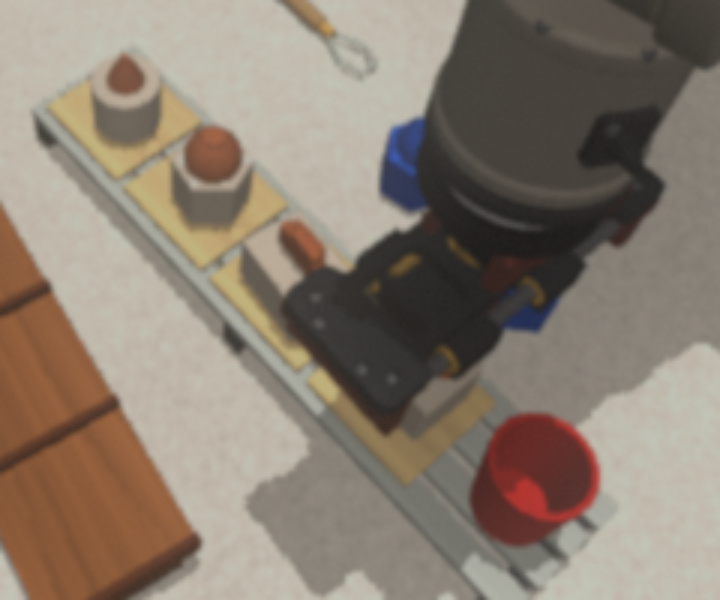

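The scene crop shows the gripper's plate over the nose stand at (400,380), and the neighbouring studies are undisturbed. It does not show the grip itself, so I use the wrist camera.

Run:
```python
from pp import *; from plant import vision
c=vision.capture("wrist"); cv2.imwrite("pics/w1.png",c["img"][:,:,::-1]); np.savez("w1.npz",**c)
```

```text
(no output)
```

View pics/w1.png

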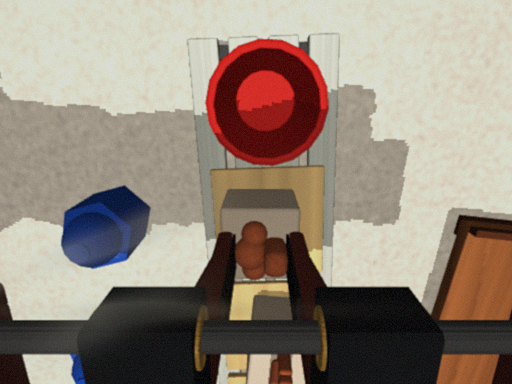

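The wrist view shows the fingers at (225,270) and (300,270), about as far apart as the clay lumps and narrower than the stand. They seem to be holding the clay, so I check heights by depth.

Run:
```python
from h import *
c=load("w1.npz"); w=cloud(c); R,t=cam(c); print("cam",np.round(-R.T@t))
for p in[(260,205),(260,235),(245,250),(275,255),(232,238),(228,250),(222,262),(294,238),(298,250),(304,262),(230,270),(295,270),(215,180),(265,290),(265,100),(120,340),(400,340),(205,340),(310,340),(262,360)]: print(p,np.round(w[p[1],p[0]]),c["img"][p[1],p[0]])
```

```text
cam [451. 261. 243.]
(260, 205) [455. 200.  70.] [82 72 60]
(260, 235) [456. 190.  88.] [115  58  34]
(245, 250) [449. 182.  91.] [115  57  37]
(275, 255) [464. 184.  98.] [106  54  31]
(232, 238) [442. 185.  84.] [24 14 14]
(228, 250) [441. 188. 103.] [42 20 20]
(222, 262) [440. 187. 114.] [42 25 20]
(294, 238) [474. 190.  89.] [43 18 17]
(298, 250) [474. 190. 103.] [41 22 15]
(304, 262) [475. 190. 114.] [33  5  7]
(230, 270) [443. 184. 114.] [15 13 16]
(295, 270) [471. 189. 119.] [17  5  7]
(215, 180) [426. 203.  36.] [158 129  89]
(265, 290) [465. 123.  37.] [160 132  86]
(265, 100) [454. 255.  37.] [214  48  43]
(120, 340) [425. 208. 186.] [23 24 22]
(400, 340) [485. 211. 184.] [16 13 18]
(205, 340) [442. 203. 179.] [52 54 51]
(310, 340) [467. 205. 179.] [55 56 53]
(262, 360) [464.  99.  76.] [217 199 174]
```

The fingertips are at z≈80 while the reported TCP is z=41, and they lie inside the stand's width. So the tips sit about 40 mm above the reported TCP, and they are closed on the clay. I open, rise and measure the tips with the gripper open.

Run:
```python
from pp import *; from plant import vision
env.gripper_to(88); env.line_to([456.5,176.9,100.],speed=100)
print(env.read_tool_pos(),env.read_opening(),env.read_time())
c=vision.capture("wrist"); cv2.imwrite("pics/w2.png",c["img"][:,:,::-1]); np.savez("w2.npz",**c)
w=cloud(c)
m=(c["img"].max(-1)<60)&(w[...,2]>100)
for lo,hi in((100,215),(300,420)):
  mm=m.copy(); mm[:,:lo]=0; mm[:,hi:]=0
  z=w[...,2][mm]; print(lo,np.nanpercentile(z,[0,1,5,20]), np.nanmedian(w[mm],0))
```

```text
[456.14955044 176.87122605  99.71936751] 87.99231960185281 6.2083
100 [140.52502106 145.87356008 156.2565428  182.35246544] [413.09951892 185.35098215 219.41201605]
300 [140.26250615 144.1183956  154.60449482 181.8126344 ] [500.19844865 192.75098185 219.40905649]
```

View pics/w2.png

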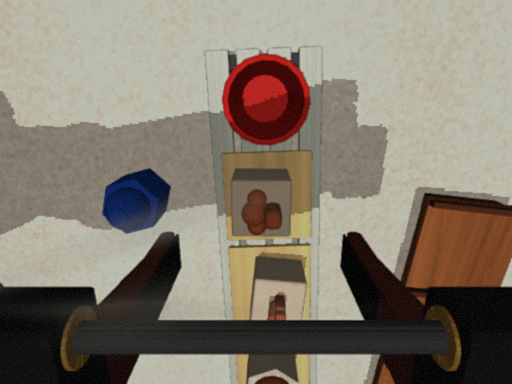

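With the gripper open, the tips at (170,240) and (350,240) are at z=140.3 for a reported TCP of z=99.7. The tool is a constant 40.5 mm short, and the nose study still stands undisturbed at (262,205). I correct the heights and guard the descent.

```bash
sed -i 's/^UP=.*/UP=112.; DZ=-40.5/; s/env.line_to(t(pick,41.),speed=120)/assert not env.line_to(t(pick,41.+DZ),speed=90,stop_force=8),"contact"/; s/t(d,44.)/t(d,41.+DZ)/; s/t(d,34.)/t(d,33.+DZ)/' pp.py
python3 - <<'E'
from pp import *; from plant import vision
go((456.5,176.9),4.2,-1.5)
c=vision.capture("top"); np.savez("top1.npz",**c); cv2.imwrite("pics/top1.png",c["img"][:,:,::-1])
E
```

```text
opening 43.84285230543712 pad 29.993823766708374
hit True [ 633.91332191 -123.39935926   -4.48939723]
t 15.1583
```

View pics/top1.png

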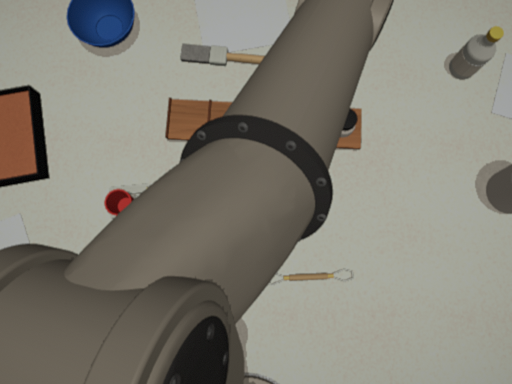

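The arm hides the racks in this view, but the grip of 43.8 mm and the touchdown height match the expected values. I carry on with the other three.

Run:
```python
from pp import *; from plant import vision
go((475.9,89.9),-1.6,-.5)
go((478.6,6.5),-4.2,.5)
go((489.2,-75),5,1.5)
env.move_to([250.,600.,150.],quat(40))
c=vision.capture("top"); np.savez("top2.npz",**c); cv2.imwrite("pics/top2.png",c["img"][:,:,::-1])
w=cloud(c); print(env.read_time())
m=(w[...,2]>60).astype(np.uint8); m[:85]=0;m[165:]=0;m[:,:160]=0;m[:,345:]=0
n,l,s,_=cv2.connectedComponentsWithStats(m)
for i in range(1,n):
    if s[i,4]>60: print("stand",rect(w[l==i][:,:2]),np.nanmax(w[l==i][:,2]))
for k in(1.5,.5,-.5,-1.5): print(slot(k))
```

```text
opening 41.92283558267366 pad 29.999383985996246
hit True [637.50303225 -38.45624953  -4.48115482]
t 24.3417
opening 43.81820738778168 pad 29.971680343151093
hit True [641.055951    46.4775115   -4.45017567]
t 32.8917
opening 45.49365139269293 pad 30.000177919864655
hit True [644.61446433 131.45213869  -4.47572914]
t 41.9667
44.2083
stand [644.6 130.3  45.8  43.7  27.2] 95.76959365471967
stand [641.   46.2  49.7  43.8  28.6] 97.4588967131557
stand [636.8 -38.3  55.8  42.4  86.3] 98.0979537546354
stand [ 628.9 -185.    47.2   22.6    4.7] 94.92443642582579
stand [ 632.8 -123.6   44.    45.1   89.3] 96.70036176207392
[644.255 131.25 ]
[640.685  46.35 ]
[637.115 -38.55 ]
[ 633.545 -123.45 ]
```

View pics/top2.png

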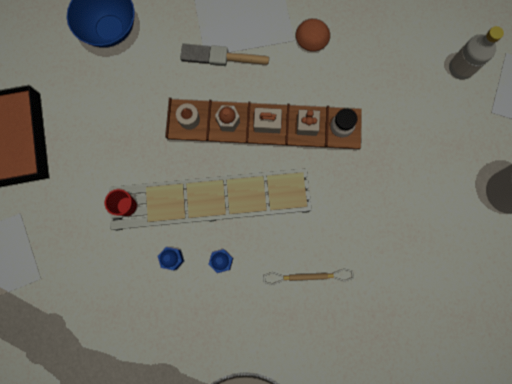

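All four stand in the middle of their compartments, in the order horn (187,115), eye (227,117), ear (267,119), nose (308,121), each within about 1 mm. The arm is clear.

```bash
python3 -c "
from plant import finish_job
print(finish_job())"
```

```text
the job is handed in; nothing more can be done
None
```

The job is handed in: all four studies stand upright in reverse order on the show rack, each within about 1 mm of its compartment's middle by the last camera check, at 44 s of the 102 s allowed, though my first grasp briefly closed on the nose's clay (30 N) because the fingertips sat about 40 mm above the reported tool point.

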